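# Flip the measuring wheel's kickstand down and hold the wheel upright

### The arm

A 6-joint arm with a two-finger parallel gripper is mounted at the origin on the work surface. World frame = base frame: x ahead of the robot, y to its left, z up, the work surface at z = 0. Lengths are in mm, angles in rad, forces in N, time in s.
With the tool pointing down it reaches from about 350 to 975 mm from the base axis. Payload 7.1 kg.
Tool frame: the origin (TCP) lies between the finger pads, 19 mm behind the fingertips; this is the grasp point; z points along the fingers, y is the line along which they close (so a half turn about z gives the same grasp; the last joint's range is limited). The gripper opens to 88 mm and grips with 3 to 60 N. Pads are 20 mm wide; open, the fingers measure 115 mm over their backs; the gripper's body (75 mm by 178 mm) begins 61 mm behind the grasp point.
Start: joints at [1.281, 0.423, 1.63, -0, 1.089, -0.019], TCP at [167.157, 602.215, 241.375] pointing down, gripper open.
Joint ranges: [-3, 3], [-0.9, 2.11], [0.09, 2.58], [-1.31, 4.45], [0.11, 2.69], [-2.54, 2.54]. Speed limits (rad/s): [2.39, 2.39, 3.01, 3.14, 3.14, 3.14].

### API

Orientations are given as a unit quaternion [x, y, z, w].
In Python, from station import env, set_gripper, viewer, workorder gives the robot as it stands. Calls block until the motion is done:
- env.reach(position, orientation): joint-space move of the TCP to a pose.
- env.move_l(position, rot=None, rate=150, f_stop=None): straight line of the TCP; rot=None keeps the orientation; rate is the mean speed in mm/s. With f_stop (N) it stops when the force on the tool has changed by that much, and returns True; else False.
- env.move_joints(angles): joint-space move.
- set_gripper(opening): finger opening in mm; the grip force is fixed at half the most; returns when the fingers have stopped.
- env.hold(seconds).
- env.ik(position, orientation): joint angles nearest the present ones, or None.
- env.read_state(): the state.
- viewer.camera(name): name is "scene" or "side" or "wrist"; returns the picture (400x640x3 uint8, blue, green, red); there is no depth.
- viewer.camera_params(name): a dict with "fx", "fy", "cx", "cy" (pixels), "pose" (4x4, takes a point from camera to world coordinates); the wrist camera has in their place "tool_from_camera" (4x4, takes a point from camera to tool coordinates, whose origin is the TCP and whose axes are the flange's). Camera axes: x right, y up, looking along -z (the intrinsics and any distortion apply to the point x, -y, -z); pixel columns grow to the right and rows downward; lengths in mm; the calibration is good to about 2 mm. A picture is of the moment at which its call begins: read the wrist's pose just before it. camera_params takes no time and is no camera call.
A pose or a line that the arm cannot do raises env.IKError and nothing moves.
- workorder.sign_off(): hands the job in; it is judged then, once.
The state is a dict: "time_s": time; "qpos": joint angles; "dq": joint speeds; "tau": joint torques, N m; "tool_pos": TCP position; "orientation": TCP orientation; "force": force on the tool from outside, world axes, zero at the start; "wrist_torque": the same for the moment, N m; "width": finger opening in mm; "grip_force": force on a finger pad.
Only numpy, scipy, OpenCV 4.12 (cv2) and the standard library are available. Lean on these libraries where they do the work, as an engineer would, in place of code of your own. Each camera call takes 0.05 s, during which the arm holds its last target. There are 200 camera calls.

### The job

The twin-wheeled measuring wheel is lying back on its handle on the bench with its kickstand folded up along the pole. While it lies there, swing the kickstand over centre all the way to its stop, then tip the measuring wheel up by its handle until it stands straight on both tyres and the kickstand's foot. Finish while still gripping the handle and holding it upright, because the stand alone does not keep it from tipping back; leave the other things on the bench where they are.

Things in the scene. Friction and masses are not known exactly. Their poses are not given: they have to be found in the camera images.
- measuring_wheel: measuring wheel for pipe lengths, 0.8 to 1 kg: two wheels, housing, pole with a black grip ending 250 mm from the axle. Origin: middle of the axle, 80 mm up. x: forward, the kickstand's side; y: along the axle; z: up the pole. Starts lying back, z 1.857 rad from vertical: kickstand side up, end of the grip on the bench. Weight slightly behind the axle: let go upright, it falls back
- wheels (a joint): turn of the pair of wheels in the frame, rad, about the axle. Yellow spokes, black tyres of 160 mm diameter, 22 mm wide, 82 mm clear between them, 126 mm over both. A parking brake holds them to the frame (they slip above about 4 N at the tread), so the whole rolls forward 80 mm per rad as it is tipped up
- handle (a point): where to hold: on the axis of the black rubber grip (round, 26 mm diameter, 101 mm long), 38 mm below its end, 212 mm from the axle; 20 mm above the bench lying, 292 mm upright. Axes as the measuring wheel's
- stand_pin (a point): hinge pin of the kickstand, in a bracket on the front of the housing (56 x 50 x 75 mm): 45 mm forward of the axle and 35 mm up the pole from it; the hinge runs along the measuring wheel's y axis
- foot (a point): middle of the kickstand's foot: a red cross-bar 10 mm in diameter, 72 mm long, parallel to the axle, fixed on the end of a 9 mm steel leg (pinched hard it does not turn in the fingers and drags the frame along), 110 mm from the hinge pin. Folded, it is 45 mm off the pole's axis, 145 mm up the pole from the axle and 82 mm above the bench. Standing on the bench its centre is 5 mm high
- kickstand (a joint): swing of the kickstand, rad: 0 folded (leg parallel to the pole, foot towards the handle), growing as the foot swings away from the pole, over the front, to the stop at 3.195, where the leg lies in front of the housing, pointing away from the handle. An over-centre spring (about 0.08 Nm at either end) pulls it back below about 1.6 rad, on to the stop above about 1.75
- heater_band: bystander: round steel heater band, 104 mm across, 40 mm high, with a small terminal box; origin at the centre of its underside
- die_head: bystander: steel extrusion die, 64 mm across, 70 mm high; origin at the centre of its underside
- brass_nozzle: bystander: brass nozzle, 36 mm across, 48 mm high; origin at the centre of its underside
- spanner: bystander: steel spanner, 180 mm long, lying flat; origin at the centre of its underside
- oil_bottle: bystander: yellow bottle with a red cap, 60 mm across, 150 mm high; origin at the centre of its underside when upright
- tape_roll: bystander: roll of blue tape, 96 mm across, 24 mm high; origin at the centre of its underside
- mug: bystander: white mug, 80 mm across, 90 mm high; origin at the centre of its underside

How it is judged (in metres and radians):
On the way, in this order (a step that is already met when the one before it is completed fails the run):
1. the kickstand is swung over centre to its stop while the measuring wheel still lies back (value of joint kickstand above 3.05 rad and angle between measuring_wheel's own z axis and vertical above 1.4 rad), for 0.2 s.
2. the measuring wheel is tipped up onto both tyres and the stand's foot, held by its handle (angle between measuring_wheel's own z axis and vertical below 0.1 rad and value of joint kickstand above 3.05 rad and height (world z) of foot below 0.01 m and height (world z) of measuring_wheel between 0.075 and 0.085 m and distance between the grasp point and handle below 0.05 m and contact force between the fingers and measuring_wheel above 2 N and contact force between measuring_wheel and table above 1 N), for 0.2 s.
At the end, for the whole second after the job is handed in: kickstand over 3.05 rad, pole within 0.1 rad of vertical, axle 75 to 85 mm and foot centre under 10 mm above the bench, still (0.02 m/s, 0.1 rad/s), fingers gripping with over 2 N, TCP within 50 mm of the handle point, over 1 N on the bench, nothing else touching it (all of step 2 and linear speed of measuring_wheel below 0.02 m/s and angular speed of measuring_wheel below 0.1 rad/s and contact force between measuring_wheel and heater_band below 0.2 N and contact force between measuring_wheel and die_head below 0.2 N and contact force between measuring_wheel and brass_nozzle below 0.2 N and contact force between measuring_wheel and spanner below 0.2 N and contact force between measuring_wheel and oil_bottle below 0.2 N and contact force between measuring_wheel and tape_roll below 0.2 N and contact force between measuring_wheel and mug below 0.2 N); the arm keeps its last pose, push and grip.
It fails at once if something else on the bench is pushed more than 30 mm (distance of any of heater_band, die_head, brass_nozzle, spanner, oil_bottle, tape_roll, mug from where it was at the start of the episode above 0.03 m).
It fails at once if something else on the bench is tipped over (angle between any of heater_band, die_head, brass_nozzle, spanner, oil_bottle, tape_roll, mug's own z axis and vertical above 0.6 rad).
It also fails if it takes over 67 s, if anything falls off the work surface, if the arm or the gripper's body presses on something with over 40 N, if the wrist force passes 120 N, or if a joint passes its speed limit or range.

## Working session

There is one attempt and no reset: what is moved stays moved. The work goes in short steps, each a Python script; the robot and the scene stay as the last script left them, time stands still between calls to the robot, and variables do not carry over. Pictures are saved under pics/ and viewed, at most 10 in all, crops included, and the job is handed in when it is done.

```bash
ls; mkdir -p pics
python3 - <<'E'
from station import env, viewer
import cv2, numpy as np
for n in ("scene","side"):
    cv2.imwrite(f"pics/{n}0.png", viewer.camera(n)); p=viewer.camera_params(n); print(n,{k:(np.round(v,3).tolist()) for k,v in p.items()})
print(viewer.camera_params("wrist"))
s=env.read_state();print(s['time_s'],s['orientation'],s['width'])
E
```

```text
pics
scene {'fx': 447.934, 'fy': 447.934, 'cx': 317.924, 'cy': 198.601, 'pose': [[-0.801, -0.44, 0.407, 1120.392], [0.599, -0.587, 0.545, 864.289], [-0.001, 0.68, 0.733, 1226.009], [0.0, 0.0, 0.0, 1.0]]}
side {'fx': 518.97, 'fy': 518.97, 'cx': 318.911, 'cy': 195.814, 'pose': [[0.862, 0.359, -0.357, -39.004], [-0.507, 0.613, -0.606, -857.343], [0.001, 0.703, 0.711, 1141.603], [0.0, 0.0, 0.0, 1.0]]}
{'fx': 307.27009048038923, 'fy': 307.27009048038923, 'cx': 320.41757446481694, 'cy': 203.6416693881833, 'tool_from_camera': array([[-6.48458686e-04,  9.51888978e-01,  3.06442414e-01,
         8.45695184e+01],
       [ 9.99999719e-01,  7.32922426e-04, -1.60559614e-04,
        -1.37012785e+00],
       [-3.77433445e-04,  3.06442223e-01, -9.51889185e-01,
        -1.44012466e+02],
       [ 0.00000000e+00,  0.00000000e+00,  0.00000000e+00,
         1.00000000e+00]])}
0.1 [ 1.34992928e-01  9.90846315e-01 -6.91020431e-04 -1.10914951e-04] 87.8157266167022
```

View pics/scene0.png

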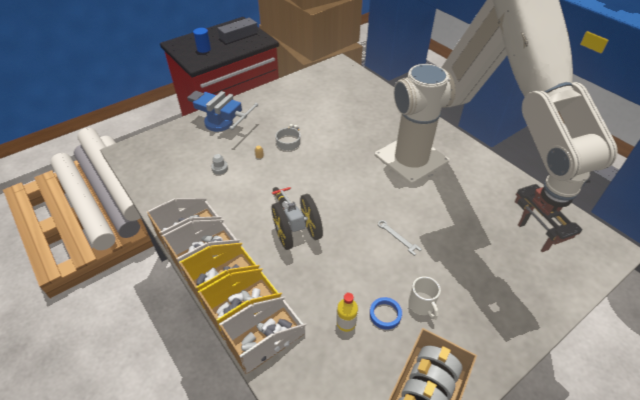

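View pics/side0.png

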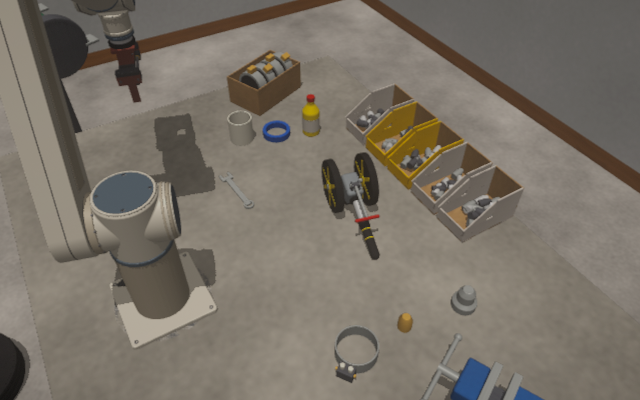

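The scene view shows the measuring wheel near (297,215), with its red foot bar at about (282,190). In the side view the wheel is at (350,185), the foot bar at (367,218) and the grip end at (375,252). Next I'll triangulate the red bar and the yellow wheel hubs.

```bash
cat > h.py <<'E'
import cv2, numpy as np
from station import env, viewer, set_gripper
from scipy.spatial.transform import Rotation as R
def ray(p,px,T=None):
    T=p["pose"] if T is None else T
    d=T[:3,:3]@np.array([(px[0]-p["cx"])/p["fx"],-(px[1]-p["cy"])/p["fy"],-1]); return T[:3,3],d/np.linalg.norm(d)
def plane(r,z): return r[0]+r[1]*(z-r[0][2])/r[1][2]
def meet(a,b):
    s=np.linalg.lstsq(np.c_[a[1],-b[1]],b[0]-a[0],rcond=None)[0]
    p,q=a[0]+s[0]*a[1],b[0]+s[1]*b[1]; return (p+q)/2,np.linalg.norm(p-q)
def blobs(im,roi,kind,amin=8):
    x0,y0,x1,y1=roi; hsv=cv2.cvtColor(im,cv2.COLOR_BGR2HSV)
    if kind=="red": m=cv2.inRange(hsv,(0,150,90),(8,255,255))|cv2.inRange(hsv,(172,150,90),(180,255,255))
    elif kind=="yellow": m=cv2.inRange(hsv,(20,130,60),(35,255,255))
    else: m=cv2.inRange(hsv,(0,0,0),(180,255,48))
    k=np.zeros_like(m); k[y0:y1,x0:x1]=m[y0:y1,x0:x1]
    if kind=="yellow": k=cv2.morphologyEx(k,cv2.MORPH_CLOSE,np.ones((5,5),np.uint8))
    n,l,s,c=cv2.connectedComponentsWithStats(k)
    out=[]
    for i in range(1,n):
        if s[i,4]>=amin:
            pts=np.argwhere(l==i)[:,::-1].astype(float); u=np.linalg.svd(pts-c[i],full_matrices=False)[2][0]; t=(pts-c[i])@u
            out.append((int(s[i,4]),c[i],c[i]+u*t.min(),c[i]+u*t.max()))
    return sorted(out,key=lambda o:-o[0])
E
python3 - <<'E'
from h import *
S=cv2.imread("pics/scene0.png");D=cv2.imread("pics/side0.png")
for n,im,roi in(("scene",S,(262,178,335,255)),("side",D,(310,145,395,265))):
    for k in("red","yellow","dark"):
        for b in blobs(im,roi,k,6): print(n,k,b[0],*[np.round(v,1) for v in b[1:]])
ps,pd=viewer.camera_params("scene"),viewer.camera_params("side")
for n,p,its in(("scene",ps,{"bottle":(346,330),"tape":(386,313),"mug":(425,310),"spanA":(381,224),"spanB":(417,250),"nozzle":(259,156)}),("side",pd,{"bottle":(311,134),"tape":(276,132),"mug":(241,140),"spanA":(250,205),"spanB":(223,178),"nozzle":(405,328)})):
    for k,v in its.items(): print(n,k,np.round(plane(ray(p,v),0)))
a=np.hstack([cv2.resize(S[170:260,250:340],None,fx=4.4,fy=4.4,interpolation=2),cv2.resize(D[145:265,305:400],(396,396),interpolation=2)]);cv2.imwrite("pics/c.png",a)
E
```

```text
scene red 15 [275.8 191.6] [278.9 190.7] [272.8 192.4]
scene yellow 77 [279.4 228.7] [276.2 218.3] [283.8 242.8]
scene yellow 57 [308.6 219.7] [304.8 210.3] [311.6 227. ]
scene yellow 11 [279.5 195.5] [278.4 192.8] [280.3 197.5]
side red 64 [366.7 218.1] [378.1 215.5] [355.9 220.6]
side yellow 416 [383.9 156.2] [368.  142.7] [399.1 169. ]
side yellow 221 [362.6 177.4] [358.4 160.2] [367.7 198.3]
side yellow 219 [329.  187.1] [325.1 168.4] [332.9 205.4]
side yellow 18 [365.3 228.2] [361.8 229.3] [369. 227.]
side yellow 18 [368.6 237.2] [372.7 236.1] [364.8 238.3]
side dark 377 [367.9 183.1] [359.8 153.5] [373.6 203.6]
side dark 238 [339.3 200.9] [330.9 200.6] [356.9 201.6]
side dark 98 [328.7 172.1] [324. 161.] [334.4 185.3]
side dark 49 [364.  224.4] [368.6 223.3] [359.6 225.5]
side dark 19 [323.8 179.3] [322.8 174. ] [324.5 183.1]
side dark 18 [326.5 193.9] [325.7 189.9] [327.5 199.1]
side dark 16 [356.1 169.9] [354.3 165.2] [357.9 175. ]
scene bottle [689. 424.   0.]
scene tape [557. 453.  -0.]
scene mug [456. 517.   0.]
scene spanA [334. 185.   0.]
scene spanB [314. 343.   0.]
scene nozzle [ 490. -382.    0.]
side bottle [666. 393.   0.]
side tape [565. 465.   0.]
side mug [440. 486.   0.]
side spanA [334. 188.   0.]
side spanB [311. 340.   0.]
side nozzle [ 486. -388.    0.]
```

View pics/c.png

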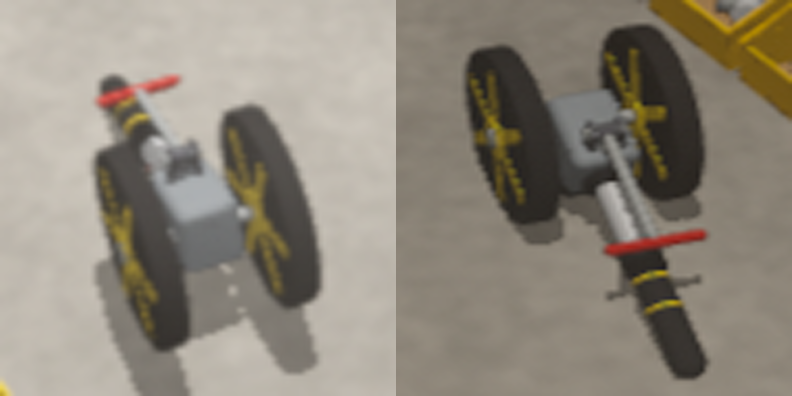

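The crop shows the red bar at (272.7,193.0)–(290.9,187.7) in scene and (355.6,220.8)–(379.1,216.2) in side. The leg is folded along the pole, and the grip end is at about (370,258) in side.

Run:
```python
from h import *
ps,pd=viewer.camera_params("scene"),viewer.camera_params("side")
for a,b in(((272.7,193),(379.1,216.2)),((290.9,187.7),(355.6,220.8)),((281.8,190.35),(366.9,218.3))):
    m=meet(ray(ps,a),ray(pd,b)); print(np.round(m[0],1),round(m[1],1))
W=[]
for a in((362.6,177.4),(329,187.1)): W.append(plane(ray(pd,a),80)); print("hub side z80",np.round(W[-1]))
for a in((279.4,228.7),(308.6,219.7)): print("hub scene z80",np.round(plane(ray(ps,a),80)))
print("grip end",np.round(plane(ray(pd,(375,252)),12)))
```

```text
[ 596.8 -105.2   80.7] 2.6
[530.9 -87.3  81.6] 2.2
[563.6 -95.6  81.5] 0.9
hub side z80 [646.  48.  80.]
hub side z80 [538.  63.  80.]
hub scene z80 [666.  44.  80.]
hub scene z80 [566.  71.  80.]
grip end [ 552. -162.   12.]
```

```bash
cat >> h.py <<'E'
UP=np.array([0,0,1.])
def tool(zd,xd):
    z=zd/np.linalg.norm(zd); x=xd-z*(xd@z); x/=np.linalg.norm(x); return np.c_[x,np.cross(z,x),z]
class W:  # frame from foot centre and h direction (lying)
    def __init__(s,foot,h):
        s.h=np.array([h[0],h[1],0])/np.hypot(*h[:2]); s.ax=np.array([*(foot[:2]-151.8*s.h[:2]),80.])
    def p(s,a,b): return s.ax+a*s.h+b*UP          # point: a along h, b above axle
    def zx(s,th): return np.sin(th)*s.h+np.cos(th)*UP, -np.cos(th)*s.h+np.sin(th)*UP
    def bar(s,q):
        z,x=s.zx(1.857); return s.ax+45*x+35*z+110*(np.cos(q)*z+np.sin(q)*x)
    def dirn(s,a,sg=1):  # tool: pointing a below -h ; x axis = the upper side
        zd=-np.cos(a)*s.h-np.sin(a)*UP; return tool(zd,sg*(-np.sin(a)*s.h+np.cos(a)*UP))
    def tip(s,th,a0,S,off,sg=1):  # tipped to th; grip S up pole, off along pole normal x; a grows as frame comes up
        z,x=s.zx(th); return s.ax-80*(1.857-th)*s.h+S*z+off*x, s.dirn(a0+1.857-th,sg)
def quat(M): return R.from_matrix(M).as_quat()
E
cat > chk.py <<'E'
from h import *
w=W(np.array([563.8,-95.8,81.5]),np.array([-.26,-.966]))
print(w.h,w.ax)
for sg in(1,-1):
  for deg in (35,45,55,70):
    a=np.radians(deg); M=w.dirn(a,sg); n=-np.sin(a)*w.h+np.cos(a)*UP
    print("kick",sg,deg,[None if (j:=env.ik(w.bar(q)-15*n,quat(M))) is None else np.round(j,1).tolist() for q in(-.2,1,2.3)])
  for deg in (30,45,60,75,90):
    print("tip",sg,deg,[None if (j:=env.ik((t:=w.tip(th,np.radians(deg),195,4,sg))[0],quat(t[1]))) is None else np.round(j,1).tolist() for th in(1.857,1.4,.9,.4,0)])
E
python3 chk.py
```

```text
[-0.25990178 -0.96563506  0.        ] [603.25308955  50.78340194  80.        ]
kick 1 35 [[-0.6, 0.9, 1.8, 1.0, 1.2, -1.1], [-0.6, 0.7, 1.8, 0.9, 1.3, -0.9], [-0.4, 0.6, 1.8, 1.1, 1.2, -0.8]]
kick 1 45 [[-0.5, 0.8, 1.8, 0.9, 1.1, -0.9], [-0.5, 0.6, 1.8, 0.8, 1.2, -0.8], [-0.3, 0.5, 1.8, 0.9, 1.1, -0.6]]
kick 1 55 [[-0.5, 0.7, 1.8, 0.8, 0.9, -0.8], [-0.5, 0.5, 1.8, 0.7, 1.1, -0.6], [-0.2, 0.5, 1.8, 0.8, 1.0, -0.4]]
kick 1 70 [[-0.4, 0.6, 1.8, 0.5, 0.8, -0.5], [-0.3, 0.4, 1.8, 0.4, 1.0, -0.3], [-0.1, 0.4, 1.8, 0.4, 0.9, -0.1]]
tip 1 30 [[-0.7, 1.0, 1.7, 1.0, 1.3, -1.1], [-0.5, 0.6, 1.8, 0.7, 1.0, -0.7], [-0.1, 0.4, 1.8, 0.1, 1.0, 0.1], [0.3, 0.5, 1.5, -0.4, 1.4, 0.7], [0.5, 0.7, 1.2, -0.6, 1.8, 0.8]]
tip 1 45 [[-0.6, 0.8, 1.8, 0.9, 1.1, -1.0], [-0.4, 0.5, 1.8, 0.4, 0.9, -0.4], [0.0, 0.4, 1.7, -0.2, 1.0, 0.4], [0.4, 0.6, 1.4, -0.5, 1.5, 0.8], [0.5, 0.9, 1.1, -0.7, 2.0, 0.8]]
tip 1 60 [[-0.5, 0.7, 1.8, 0.7, 0.9, -0.8], [-0.2, 0.5, 1.8, 0.1, 0.8, -0.0], [0.1, 0.5, 1.7, -0.4, 1.2, 0.6], [0.4, 0.7, 1.4, -0.7, 1.7, 0.8], [0.6, 1.0, 1.1, -0.9, 2.1, 0.8]]
tip 1 75 [[-0.4, 0.7, 1.8, 0.4, 0.7, -
[... 655 characters left out ...]
-1 30 [[-0.7, 1.0, 1.7, 1.0, 1.3, 2.0], [-0.5, 0.6, 1.8, 0.7, 1.0, 2.4], None, [0.3, 0.5, 1.5, -0.4, 1.4, -2.5], [0.5, 0.7, 1.2, -0.6, 1.8, -2.3]]
tip -1 45 [[-0.6, 0.8, 1.8, 0.9, 1.1, 2.2], None, None, [0.4, 0.6, 1.4, -0.5, 1.5, -2.4], [0.5, 0.9, 1.1, -0.7, 2.0, -2.3]]
tip -1 60 [[-0.5, 0.7, 1.8, 0.7, 0.9, 2.4], None, [0.1, 0.5, 1.7, -0.4, 1.2, -2.5], [0.4, 0.7, 1.4, -0.7, 1.7, -2.3], [0.6, 1.0, 1.1, -0.9, 2.1, -2.4]]
tip -1 75 [None, None, [0.2, 0.6, 1.6, -0.6, 1.3, -2.4], [0.5, 0.8, 1.3, -0.8, 1.9, -2.3], [0.6, 1.1, 1.1, -1.1, 2.3, -2.4]]
tip -1 90 [None, [0.0, 0.6, 1.8, -0.5, 1.0, -2.5], [0.3, 0.7, 1.6, -0.8, 1.5, -2.3], [0.5, 0.9, 1.3, -1.0, 2.1, -2.3], [0.6, 1.1, 1.1, -1.3, 2.4, -2.5]]
```

Run:
```python
from h import *
w=W(np.array([563.8,-95.8,81.5]),np.array([-.26,-.966]))
p=viewer.camera_params("wrist"); M=w.dirn(np.pi/2); obs=[]
def ends(im):
    b=blobs(im,(0,0,640,400),"red",30); print([(o[0],np.round(o[1])) for o in b[:4]])
    return b[0]
set_gripper(36)
for i,(a,lat) in enumerate(((170,-40),(170,40))):
    t=w.p(a,160)+lat*np.cross(UP,w.h)
    (env.reach(t,quat(M)) if i==0 else env.move_l(t)); env.hold(.3)
    s=env.read_state(); T=np.eye(4); T[:3,:3]=R.from_quat(s["orientation"]).as_matrix(); T[:3,3]=s["tool_pos"]
    T=T@p["tool_from_camera"]; im=viewer.camera("wrist"); cv2.imwrite(f"pics/w{i}.png",im); b=ends(im)
    obs.append([ray(p,b[k],T) for k in (1,2,3)]); print(np.round(b[2:],1).tolist())
if (obs[0][1][1]@obs[1][1][1])<(obs[0][1][1]@obs[1][2][1]): obs[1][1:]=obs[1][:0:-1]
for k in range(3):
    m=meet(obs[0][k],obs[1][k]); print(np.round(m[0],1),round(m[1],1)," z82:",np.round([plane(o[k],82) for o in obs],1).tolist())
print(env.read_state()["time_s"])
```

```text
[(606, array([363., 175.])), (58, array([333.,  32.]))]
[[328.0, 175.3], [398.0, 173.9]]
[(617, array([283., 174.]))]
[[318.0, 173.9], [248.0, 174.9]]
[564.9 -96.1  82.2] 0.0  z82: [[564.9, -96.1, 82.0], [564.9, -96.1, 82.0]]
[  464.   -541.8 -1986.4] 11.0  z82: [[531.0, -87.7, 82.0], [598.6, -104.7, 82.0]]
[571.7 -65.5 224.2] 0.8  z82: [[599.1, -104.6, 82.0], [530.5, -87.4, 82.0]]
5.1833
```

View pics/w0.png

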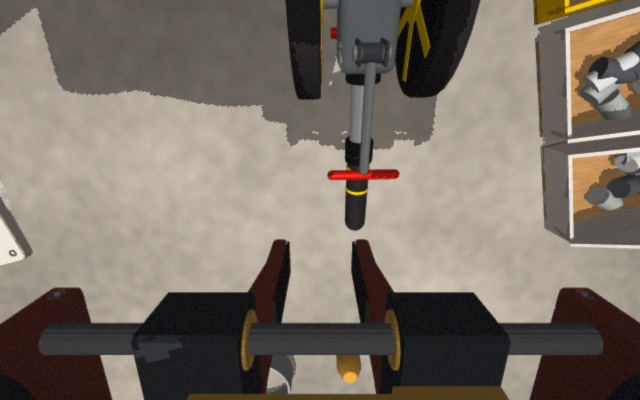

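```bash
cat >> h.py <<'E'
w=W(np.array([564.9,-96.1,82.2]),np.array([-.2436,-.970]))
E
python3 - <<'E'
from h import *
pd=viewer.camera_params("side")
print([np.round(plane(ray(pd,c),0)[:2]).tolist() for c in((347,122),(368,152),(388,172),(413,198))])
a=np.pi/4; M=w.dirn(a); n=-np.sin(a)*w.h+np.cos(a)*UP; z=M[:,2]; Q=quat(M)
c=w.bar(0)-22*n
env.reach(c-110*z,Q); env.move_l(c,rate=100); f0=env.read_state()["force"]
for q in np.arange(0,2.3,.2):
    env.move_l(w.bar(q)-15*n,rate=90); s=env.read_state(); print(round(q,1),np.round(s["force"]-f0,1),round(s["time_s"],1))
env.hold(.5); env.move_l(s["tool_pos"]+90*UP+110*w.h,rate=150); env.hold(.3)
cv2.imwrite("pics/s1.png",viewer.camera("side")[130:280,280:420].repeat(4,0).repeat(4,1)); print(env.read_state()["time_s"])
E
```

```text
[[812.0, 387.0], [784.0, 211.0], [783.0, 96.0], [780.0, -39.0]]
0.0 [ 0.2 -2.2 -1.4] 7.5
0.2 [ 1.1 -2.4 -1.5] 7.9
0.4 [ 0.5 -2.8  0.3] 8.3
0.6 [ 1.5 -1.3  0.3] 8.7
0.8 [ 1.9 -1.2 -0.7] 9.1
1.0 [ 0.3 -0.5  0.4] 9.5
1.2 [ 0.7 -0.9  0.2] 9.9
1.4 [ 1.1  0.6 -0.2] 10.3
1.6 [ 1.9  0.1 -0.3] 10.7
1.8 [ 1.  -0.6  0.8] 11.1
2.0 [ 1.7 -0.2  0.8] 11.5
2.2 [0.4 0.3 0.5] 11.9
13.8
```

View pics/s1.png

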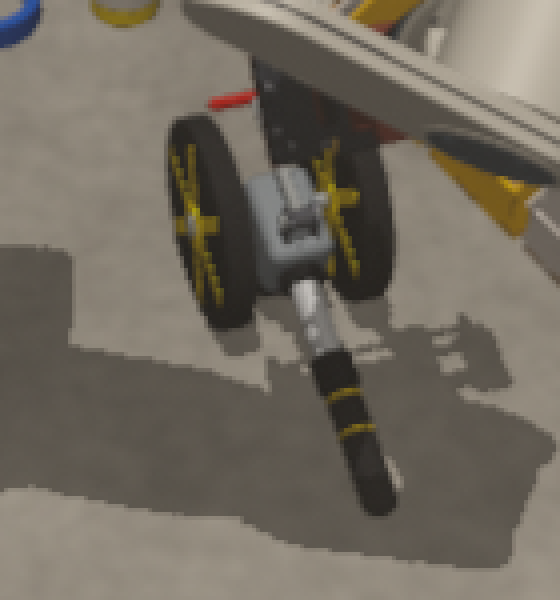

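The crop shows the red bar flipped over to the far side, at about (337,155) in the full image, with the frame still lying back. I'll use the wrist camera to confirm that the kickstand is at its stop and where the grip is.

Run:
```python
from h import *
p=viewer.camera_params("wrist"); M=w.dirn(np.pi/2); obs=[];Y=[]
for i,lat in enumerate((-30,30)):
    t=w.p(110,200)+lat*np.cross(UP,w.h)
    (env.reach(t,quat(M)) if i==0 else env.move_l(t)); env.hold(.3)
    s=env.read_state(); T=np.eye(4); T[:3,:3]=R.from_quat(s["orientation"]).as_matrix(); T[:3,3]=s["tool_pos"]
    T=T@p["tool_from_camera"]; im=viewer.camera("wrist"); cv2.imwrite(f"pics/v{i}.png",im)
    b=blobs(im,(200,0,500,240),"red",60); obs.append([ray(p,o[1],T) for o in b]); print("red",[(o[0],np.round(o[1]).tolist()) for o in b])
    y=[o for o in blobs(im,(230,100,420,300),"yellow",10)]
    for o in y: 
        d=plane(ray(p,o[1],T),45)-w.ax; print("yel",o[0],np.round(o[1]).tolist(),"h,lat",round(d@w.h),round(d@np.cross(UP,w.h),1))
m=meet(obs[0][0],obs[1][0]); d=m[0]-w.ax; print("foot",np.round(m[0],1),round(m[1],1),"exp",np.round(w.bar(3.195),1),"lat",round(d@np.cross(UP,w.h),1))
print(env.read_state()["time_s"])
```

```text
red []
yel 300 [390.0, 115.0] h,lat 38 52.6
yel 99 [311.0, 118.0] h,lat 42 -40.6
yel 89 [344.0, 208.0] h,lat 154 0.3
yel 73 [343.0, 225.0] h,lat 179 -0.3
red []
yel 320 [254.0, 116.0] h,lat 38 -49.3
yel 105 [332.0, 117.0] h,lat 39 43.5
yel 86 [299.0, 208.0] h,lat 154 2.3
yel 78 [300.0, 226.0] h,lat 178 2.6Traceback (most recent call last):
  File "<stdin>", line 12, in <module>
IndexError: list index out of range
```

View pics/v0.png

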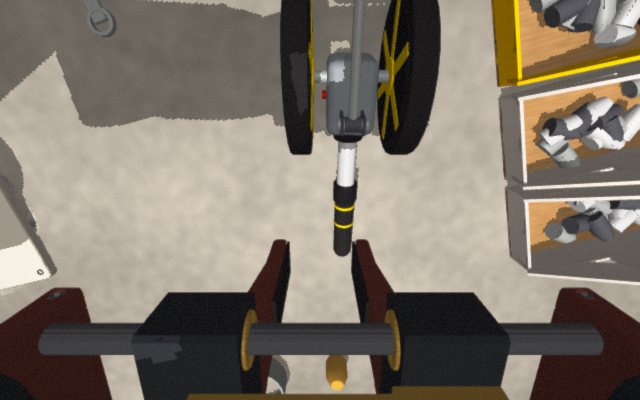

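Run:
```python
from h import *
a0=np.pi/4; S=200; off=4
set_gripper(64)
t,M=w.tip(1.857,a0,S,off); t=t+1.3*np.cross(UP,w.h)
z=M[:,2]; env.reach(t-90*z,quat(M))
for n,roi in(("scene",(250,170,360,270)),("side",(300,120,400,270))): print(n,[(o[0],np.round(o[1]).tolist()) for o in blobs(viewer.camera(n),roi,"red",5)])
for n in("scene","side"):
    p=viewer.camera_params(n); c=np.linalg.inv(p["pose"])@np.r_[w.bar(3.195),1]; print("exp",n,np.round([p["cx"]-p["fx"]*c[0]/c[2],p["cy"]+p["fy"]*c[1]/c[2]],1))
print("stop",env.move_l(t,rate=70,f_stop=8)); f=env.read_state()["force"]
set_gripper(10); env.hold(.3); s=env.read_state()
print(np.round(s["force"]-f,1),s["width"],s["grip_force"],np.round(s["tool_pos"]-t,1),s["time_s"])
```

```text
scene [(54, [303.0, 223.0])]
side []
exp scene [302.7 222.6]
exp side [343.8 154. ]
stop False
[-1.2 -1.1  1.6] 25.467653271436323 30.00022977590561 [-0.1  0.  -0. ] 19.95
```

The bar sits within a pixel of where it should be at the stop, and the grip is firm (width 25.5 mm, 30 N). Next I'll tip it up along the rolling path.

Run:
```python
from h import *
L=1.3*np.cross(UP,w.h)
for th in np.r_[np.arange(1.757,.2,-.1),.15]:
    t,M=w.tip(th,np.pi/4,200,4); env.move_l(t+L,rot=quat(M),rate=55); s=env.read_state(); print(round(th,2),np.round(s["force"],1),round(s["width"],1))
env.hold(.3);s=env.read_state(); print(s["time_s"],np.round(s["force"],1))
A=viewer.camera("side");B=viewer.camera("scene")
cv2.imwrite("pics/t1.png",np.hstack([A[40:240,260:460],B[140:340,230:430]]).repeat(2,0).repeat(2,1))
```

```text
1.76 [ 0.5 -0.2 -2.2] 25.7
1.66 [ 0.3 -0.7 -2.4] 25.4
1.56 [-0.4 -1.6 -1.7] 25.3
1.46 [ 0.4 -2.3 -1.5] 25.7
1.36 [ 0.1 -2.4  0. ] 25.2
1.26 [-0.7 -2.1  0.3] 25.6
1.16 [-1.  -2.9  0.2] 25.6
1.06 [-2.  -3.3 -0.3] 25.8
0.96 [-0.9 -3.2  2.4] 25.6
0.86 [-1.1 -2.5  2.4] 25.2
0.76 [-1.5 -3.3  3.2] 25.3
0.66 [-1.5 -2.1  3.6] 25.5
0.56 [-2.  -2.7  5.7] 25.5
0.46 [-3.2 -2.4  7.5] 25.5
0.36 [-2.8 -2.1 10.3] 25.8
0.26 [-2.5 -1.1  9.7] 25.4
0.15 [-1.  -0.3 12.2] 26.0
30.4833 [-1.8  0.1 10.5]
```

View pics/t1.png

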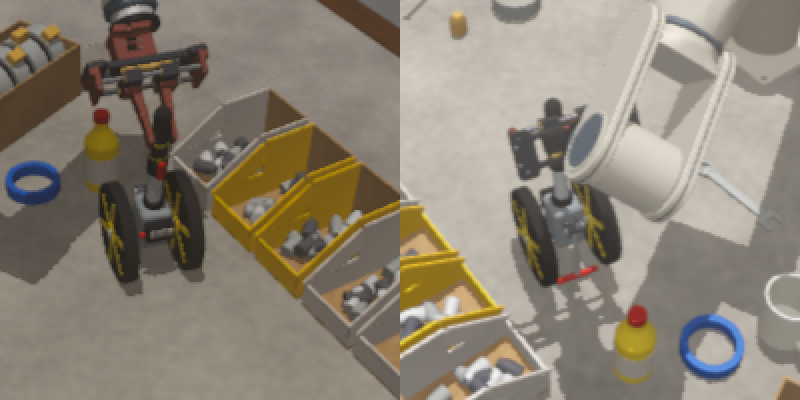

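It's nearly upright, with the foot bar ahead and clear of the bottle at (635,340) in the crop. I'll ease the downward push slightly and finish the tip.

Run:
```python
from h import *
L=1.3*np.cross(UP,w.h)+1.0*UP
for th in (.1,.05,.02,0.):
    t,M=w.tip(th,np.pi/4,200,4); env.move_l(t+L,rot=quat(M),rate=25); env.hold(.2); s=env.read_state(); print(th,np.round(s["force"],1),"f:",round(-s["force"]@w.h,1),np.round(s["wrist_torque"],2),round(s["width"],1),np.round(s["tool_pos"]-t-L,1))
A=viewer.camera("side");B=viewer.camera("scene")
cv2.imwrite("pics/side2.png",A);cv2.imwrite("pics/scene2.png",B)
red=blobs(B,(290,240,350,300),"red",10); p=viewer.camera_params("scene")
print("red scene",[(o[0],np.round(o[1],1)) for o in red],"foot at z5",np.round(plane(ray(p,red[0][1]),5),1) if red else None)
ax=w.ax-80*1.857*w.h; print("expected foot",np.round(ax-(45+5.9)*w.h,1),"time",env.read_state()["time_s"])
cv2.imwrite("pics/t2.png",np.hstack([cv2.resize(A[70:200,290:390],(400,520),interpolation=2),cv2.resize(B[180:310,270:370],(400,520),interpolation=2)]))
```

```text
0.1 [-1.2 -0.1  6.5] f: -0.3 [-0.33  0.46 -0.12] 25.5 [0.1 1.3 0.8]
0.05 [-1.   0.2  6.3] f: -0.1 [-0.44  0.39 -0.2 ] 24.9 [0.1 1.4 0.9]
0.02 [-0.3  0.6  7.5] f: 0.5 [-0.5   0.39 -0.21] 25.8 [0.1 1.3 0.9]
0.0 [0.1 0.6 8.1] f: 0.6 [-0.51  0.36 -0.21] 25.3 [0.1 1.4 0.9]
red scene [(29, array([347.1, 296.6])), (16, array([324.3, 276.3])), (16, array([313.8, 280.1]))] foot at z5 [617.6 341.5   5. ]
expected foot [650.5 244.6  80. ] time 33.7667
```

View pics/t2.png

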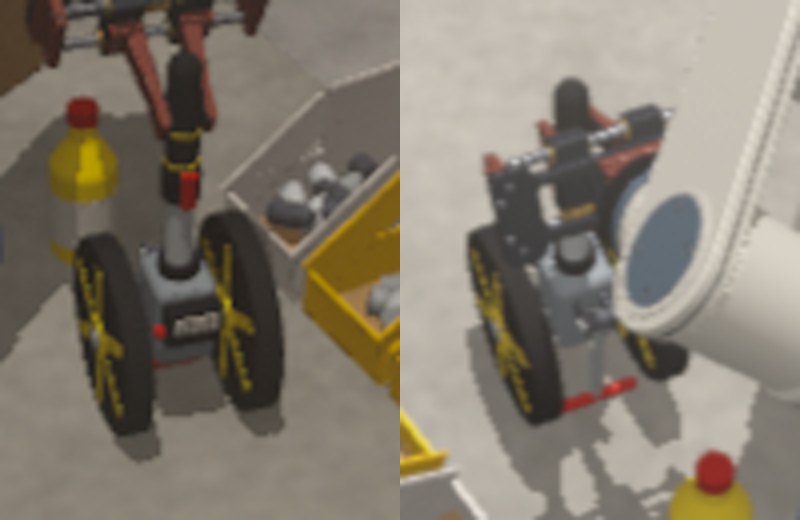

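The wheel is standing on both tyres. The red foot bar runs from (310.8,281.3) to (328.8,275.5) in scene, and the grip top is at (312.7,199.5) in scene and (336.2,83.7) in side. Now I'll check tilt and foot height numerically.

Run:
```python
from h import *
ps,pd=viewer.camera_params("scene"),viewer.camera_params("side")
ax=w.ax-80*1.857*w.h; lat=np.cross(UP,w.h)
def loc(P): d=P-ax; return "fwd %.1f lat %.1f z %.1f"%(-d@w.h,d@lat,P[2])
for z in(5,10,15): print("foot ray",z,loc(plane(ray(ps,(319.7,278.4)),z)))
m=meet(ray(ps,(312.7,201)),ray(pd,(336.2,85.5))); print("grip end",loc(m[0]),m[1])
for s in(ray(pd,(290+97/4,70+337/4)),ray(pd,(290+228/4,70+307/4)),ray(ps,(270+497/4,180+318/4))): print("hub",loc(plane(s,80)))
```

```text
foot ray 5 fwd 43.5 lat -3.0 z 5.0
foot ray 10 fwd 46.5 lat -1.7 z 10.0
foot ray 15 fwd 49.4 lat -0.5 z 15.0
grip end fwd -4.0 lat -1.6 z 323.1 0.12953135683534844
hub fwd 1.2 lat -65.5 z 80.0
hub fwd 7.1 lat 44.3 z 80.0
hub fwd 114.1 lat -223.8 z 80.0
```

Run:
```python
from h import *
L=1.3*np.cross(UP,w.h)+1.0*UP
for th in (-.01,-.02,-.03,-.04):
    t,M=w.tip(th,np.pi/4,200,4); env.move_l(t+L,rot=quat(M),rate=15); env.hold(.3); s=env.read_state()
    print(th,np.round(s["force"],1),"f:",round(-s["force"]@w.h,1),"My",round(s["wrist_torque"]@np.cross(UP,w.h),2),np.round(s["tool_pos"]-t-L,1))
    if abs(s["force"]@w.h)>6: break
env.hold(.5)
A=viewer.camera("side");B=viewer.camera("scene"); print(env.read_state()["time_s"])
cv2.imwrite("pics/t3.png",np.hstack([cv2.resize(A[70:200,290:390],(400,520),interpolation=2),cv2.resize(B[180:310,270:370],(400,520),interpolation=2)]))
```

```text
-0.01 [ 0.5 -0.3  7.8] f: -0.1 My -0.63 [0.1 1.4 1. ]
-0.02 [-1.6 -0.4  7.7] f: -0.8 My -0.76 [0.1 1.  1. ]
-0.03 [-1.1 -2.2  9.8] f: -2.4 My -0.98 [0.  1.  1.4]
-0.04 [-0.6 -1.2 10.9] f: -1.3 My -1.19 [0.  1.  1.8]
36.9
```

View pics/t3.png

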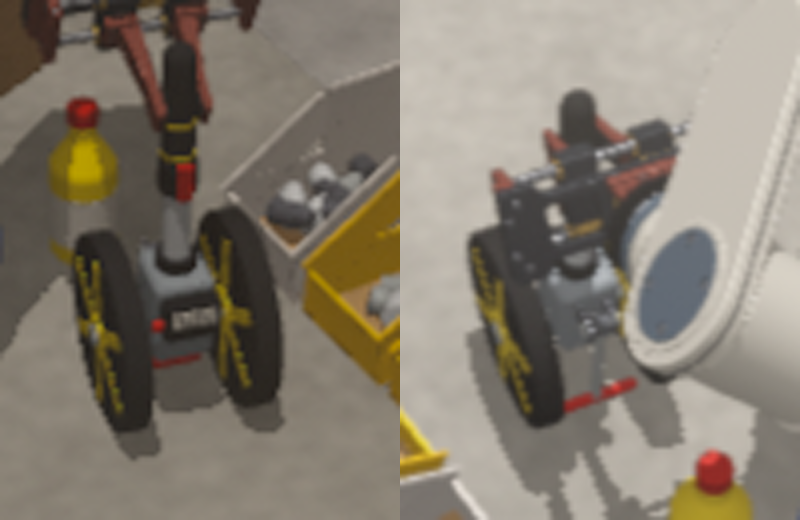

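The wrist moment and vertical force have been rising since -0.02 rad, so the foot is loaded on the bench. The pole looks vertical and everything is still, so I'm handing in.

Run:
```python
from h import *
from station import workorder
env.hold(.3); s=env.read_state(); print(s["grip_force"],np.round(s["force"],1),workorder.sign_off())
```

```text
the job is handed in; nothing more can be done
30.011356472969055 [-0.5 -2.  10.9] None
```

I swung the kickstand to its stop, tipped the measuring wheel upright and handed it in, still gripped at the handle (30 N) after about 37 s; the foot's bench contact was judged from forces and images, and no verdict came back.

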